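# Load the chocolate mixer and hold its paddle home

## Task

Get the chocolate mixer ready: first put exactly two of the four chocolate discs into its bowl and leave the other two lying on the board. Then fit the paddle upright over the drive shaft in the middle of the bowl, turned so that its cross-shaped hole meshes with the shaft, slide it down and press it fully home against the spring collar. Finish while still holding the paddle pressed all the way down - do not let go - and leave the other things on the worktop where they are.

Things in the scene. Friction and masses are not known exactly. Their poses are not given: they have to be found in the camera images.
- mixer: Chocolate mixer: white round motor base 176 mm wide with an open steel bowl on top, fixed on the worktop. Origin at the centre of its underside, x away from its front knob. In the middle of the bowl a black tower, 44 mm in diameter and 34 mm high, carries an orange spring collar and the dark steel drive shaft.
- bowl (a point): Centre of the inner floor of the mixer's bowl, under the tower, 60 mm above the worktop; axes as the mixer. The bowl is about 145 mm wide inside at the floor and 158 at the rim (164 mm outside); its rim is 52 mm above this point.
- drive_top (a point): Centre of the shaft's top end, 127 mm above the worktop. Cross-shaped section: two crossed bars 24 mm long, 6 wide, along this point's x and y; their upper edges and ends rounded (3 mm radius) as a lead-in. Any start angle; stiff, light handling does not turn it. Paddle grip point's height above this point: 28 mm fully home, 36 mm meshed on the unpressed collar, about 56 mm unmeshed on the shaft's end.
- collar (a joint): Orange spring collar (40 mm ring) round the foot of the shaft: 0 = up (as found), 0.008 m = pressed fully down. The spring pushes up with about 5 N at the start and 10 N fully down, more than the paddle's weight, so the paddle rises again when let go.
- paddle_grip (a point): Centre of the white flat-sided handle on top of the blue mixing paddle, 56 mm above its underside; z up, x along the two blades. Handle: 36 mm along x, 24 mm across y (grip it across y), 32 mm tall, from 40 to 72 mm above the underside.
- paddle: Mixing paddle, about 0.12 kg, upright and loose on the board; origin at the centre of its underside, axes as paddle_grip. Hub 41 mm wide; two blades 12 mm high at the bottom reach 52 mm out along +x and -x. From below a cross-shaped hole 36 mm deep, slots 8.5 mm wide, 26 long along x and y: it fits the shaft in four positions 90 degrees apart, about 1 mm play each side.
- board: Brown wooden board, 250 mm (its x) by 360 mm (its y), 21 mm thick, fixed on the worktop; origin at the centre of its underside.
- disc_0_center (a point): Centre of one of four alike dark brown chocolate discs, 32 mm in diameter, 14 mm thick, 20 g, lying flat and loose on the board, its centre 7 mm above the board's top.
- disc_1_center (a point): Centre of one of four alike dark brown chocolate discs, 32 mm in diameter, 14 mm thick, 20 g, lying flat and loose on the board, its centre 7 mm above the board's top.
- disc_2_center (a point): Centre of one of four alike dark brown chocolate discs, 32 mm in diameter, 14 mm thick, 20 g, lying flat and loose on the board, its centre 7 mm above the board's top.
- disc_3_center (a point): Centre of one of four alike dark brown chocolate discs, 32 mm in diameter, 14 mm thick, 20 g, lying flat and loose on the board, its centre 7 mm above the board's top.
- pepper_mill: Dark wooden pepper mill, 58 mm wide, 130 tall. Bystander to leave alone; stands on the worktop, origin at the centre of its underside.
- jam_jar: Round jar of red jam with black lid, 64 mm wide, 88 tall. Bystander to leave alone; stands on the worktop, origin at the centre of its underside.
- timer: Red and white kitchen timer, 66 mm wide, 56 tall. Bystander to leave alone; stands on the worktop, origin at the centre of its underside.
- mug_blue: Small blue mug, 59x83x55 mm. Bystander to leave alone; stands on the worktop, origin at the centre of its underside.
- mug_cream: Small cream mug, blue inside, 63x88x50 mm. Bystander to leave alone; stands on the worktop, origin at the centre of its underside.
- tea_box: Pale green tea carton, 58x102x111 mm. Bystander to leave alone; stands on the worktop, origin at the centre of its underside.

How it is judged:
On the way, in this order (a step that is already met when the one before it is completed fails the run):
1. exactly two discs lie in the bowl, the other two on the board (((horizontal distance between each of disc_0_center, disc_1_center and bowl below 0.075 m and z of each of disc_0_center, disc_1_center in the frame of bowl below 0.033 m and horizontal distance between each of disc_2_center, disc_3_center and board below 0.22 m and height (world z) of disc_2_center between 0.02 and 0.045 m and height (world z) of disc_3_center between 0.02 and 0.045 m) or (horizontal distance between each of disc_0_center, disc_2_center and bowl below 0.075 m and z of each of disc_0_center, disc_2_center in the frame of bowl below 0.033 m and horizontal distance between each of disc_1_center, disc_3_center and board below 0.22 m and height (world z) of disc_1_center between 0.02 and 0.045 m and height (world z) of disc_3_center between 0.02 and 0.045 m) or (horizontal distance between each of disc_0_center, disc_3_center and bowl below 0.075 m and z of each of disc_0_center, disc_3_center in the frame of bowl below 0.033 m and horizontal distance between each of disc_1_center, disc_2_center and board below 0.22 m and height (world z) of disc_1_center between 0.02 and 0.045 m and height (world z) of disc_2_center between 0.02 and 0.045 m) or (horizontal distance between each of disc_0_center, disc_3_center and board below 0.22 m and height (world z) of disc_0_center between 0.02 and 0.045 m and horizontal distance between each of disc_1_center, disc_2_center and bowl below 0.075 m and z of each of disc_1_center, disc_2_center in the frame of bowl below 0.033 m and height (world z) of disc_3_center between 0.02 and 0.045 m) or (horizontal distance between each of disc_0_center, disc_2_center and board below 0.22 m and height (world z) of disc_0_center between 0.02 and 0.045 m and horizontal distance between each of disc_1_center, disc_3_center and bowl below 0.075 m and z of each of disc_1_center, disc_3_center in the frame of bowl below 0.033 m and height (world z) of disc_2_center between 0.02 and 0.045 m) or (horizontal distance between each of disc_0_center, disc_1_center and board below 0.22 m and height (world z) of disc_0_center between 0.02 and 0.045 m and height (world z) of disc_1_center between 0.02 and 0.045 m and horizontal distance between each of disc_2_center, disc_3_center and bowl below 0.075 m and z of each of disc_2_center, disc_3_center in the frame of bowl below 0.033 m))), for 0.2 s.
2. the paddle is meshed: it has slid down over the splined shaft (horizontal distance between paddle_grip and drive_top below 0.005 m and angle between paddle_grip's own z axis and vertical below 0.1 rad and (angle between the x axis of paddle_grip and the x axis of drive_top, either way round below 0.2 rad or angle between the x axis of paddle_grip and the y axis of drive_top, either way round below 0.2 rad) and z of paddle_grip in the frame of drive_top below 0.042 m), for 0.1 s.
At the end, for the whole second after the job is handed in: Two discs in the bowl, two on the board; paddle over the shaft within 5 mm, upright within 0.1 rad, meshed within 0.2 rad, its grip point under 31 mm above the shaft end, collar pressed over 6.2 of 8 mm, paddle still, fingers bearing on it with over 2 N (((horizontal distance between each of disc_0_center, disc_1_center and bowl below 0.075 m and z of each of disc_0_center, disc_1_center in the frame of bowl below 0.033 m and horizontal distance between each of disc_2_center, disc_3_center and board below 0.22 m and height (world z) of disc_2_center between 0.02 and 0.045 m and height (world z) of disc_3_center between 0.02 and 0.045 m) or (horizontal distance between each of disc_0_center, disc_2_center and bowl below 0.075 m and z of each of disc_0_center, disc_2_center in the frame of bowl below 0.033 m and horizontal distance between each of disc_1_center, disc_3_center and board below 0.22 m and height (world z) of disc_1_center between 0.02 and 0.045 m and height (world z) of disc_3_center between 0.02 and 0.045 m) or (horizontal distance between each of disc_0_center, disc_3_center and bowl below 0.075 m and z of each of disc_0_center, disc_3_center in the frame of bowl below 0.033 m and horizontal distance between each of disc_1_center, disc_2_center and board below 0.22 m and height (world z) of disc_1_center between 0.02 and 0.045 m and height (world z) of disc_2_center between 0.02 and 0.045 m) or (horizontal distance between each of disc_0_center, disc_3_center and board below 0.22 m and height (world z) of disc_0_center between 0.02 and 0.045 m and horizontal distance between each of disc_1_center, disc_2_center and bowl below 0.075 m and z of each of disc_1_center, disc_2_center in the frame of bowl below 0.033 m and height (world z) of disc_3_center between 0.02 and 0.045 m) or (horizontal distance between each of disc_0_center, disc_2_center and board below 0.22 m and height (world z) of disc_0_center between 0.02 and 0.045 m and horizontal distance between each of disc_1_center, disc_3_center and bowl below 0.075 m and z of each of disc_1_center, disc_3_center in the frame of bowl below 0.033 m and height (world z) of disc_2_center between 0.02 and 0.045 m) or (horizontal distance between each of disc_0_center, disc_1_center and board below 0.22 m and height (world z) of disc_0_center between 0.02 and 0.045 m and height (world z) of disc_1_center between 0.02 and 0.045 m and horizontal distance between each of disc_2_center, disc_3_center and bowl below 0.075 m and z of each of disc_2_center, disc_3_center in the frame of bowl below 0.033 m)) and horizontal distance between paddle_grip and drive_top below 0.005 m and angle between paddle_grip's own z axis and vertical below 0.1 rad and (angle between the x axis of paddle_grip and the x axis of drive_top, either way round below 0.2 rad or angle between the x axis of paddle_grip and the y axis of drive_top, either way round below 0.2 rad) and z of paddle_grip in the frame of drive_top below 0.031 m and value of joint collar above 0.0062 m and contact force between the fingers and paddle above 2 N and linear speed of paddle below 0.02 m/s); the arm keeps its last pose, push and grip.
It fails at once if a bystander is moved more than 30 mm (distance of any of pepper_mill, jam_jar, timer, mug_blue, mug_cream, tea_box from where it was at the start of the episode above 0.03 m).
It also fails if it takes over 64 s, if anything falls off the work surface, if the arm or the gripper's body presses on something with over 40 N, if the wrist force passes 120 N, or if a joint passes its speed limit or range.

## Robot

A 6-joint arm with a two-finger parallel gripper is mounted at the origin on a cart in front of the work surface, level with it; the furniture and walls round the work are solid. World frame = base frame: x ahead of the robot, y to its left, z up, the work surface at z = 0. Lengths are in m, angles in rad, forces in N, time in s.
With the tool pointing down it reaches from about 0.25 to 0.85 m from the base axis. Payload 12.5 kg.
Tool frame: the origin (TCP) lies at the very end of the fingers, on their centre line; the grasp point (between the pads) lies 19 mm behind it; z points along the fingers, y is the line along which they close (so a half turn about z gives the same grasp; the last joint's range is limited). The gripper opens to 93 mm and grips with 3 to 60 N. Pads are 15 mm wide; open, the fingers measure 128 mm over their backs; the gripper's body (75 mm by 188 mm) begins 65 mm behind the grasp point.
Start: joints at [-1.363, 0.351, 1.652, -0, 1.139, -0.085], TCP at [0.159, -0.527, 0.219] pointing down, gripper open.
Joint ranges: [-2.75, 2.75], [-0.79, 2.1], [0.01, 2.65], [-1.57, 4.71], [0.07, 3.14], [-2.87, 2.87]. Speed limits (rad/s): [2.22, 2.22, 2.79, 3.14, 3.14, 3.14].

## Interface

Orientations are given as [roll, pitch, yaw] about the fixed x, y, z axes, in that order (R = Rz(yaw) Ry(pitch) Rx(roll)).
In Python, from cell import telemetry, viewer, job_done, spotter gives the robot as it stands. The module is installed in compiled form; this text tells all that it offers.
- The arm moves only by the tool jog_arm, never from a script. Its argument "deltas" is a list of rows, each a list of 3 entries, a list of its own where there are three numbers: the turn, a rotation vector about the world's x, y, z as a fraction of full scale, then the shift along the world's x, y, z as a fraction of full scale, then the closure, from 0 (fully open) to 1 (shut). In form: [[[wx, wy, wz], [x, y, z], claw], ...]. A call has 1 to 12 rows; each row is the pose to reach, as a shift and turn from the pose commanded when the call began, turning the shorter way round; what a row does not reach only later rows make up. Full scale, the value 1, is 0.15 m for a shift and 180 degrees for a turn. A row lasts 1/12 s, in which the tool goes at most 41.7 mm and 7.16 degrees, less where a joint would pass 70% of its speed; a pose out of reach is approached as far as the arm can. A call with a number of a shift or a turn outside -1 to 1 is refused whole. A call with a gripper value outside its range is refused whole. The fingers move at their own pace and stop on an object; "force" is the grip in N (left out, the last holds). Time passes only in rows, so rows that repeat a pose let the fingers close. It gives the time, the measured TCP pose, the force, the opening and the grip force at its end, in the units of the state.
- telemetry.get_state(): the state, without advancing time (a new reading comes with each control period).
- viewer.capture(name): name is "scene" or "top" or "wrist"; returns (picture, depth): 480x640x3 uint8, blue, green, red; 480x640 float32, m along the optical axis (not along the pixel's ray), 0 where there is no reading.
- viewer.camera_params(name): a dict with "fx", "fy", "cx", "cy" (pixels), "xyz" and "orientation" of the camera in the world. Camera axes: x right, y down, z forward; pixel columns grow to the right and rows downward; lengths in m; the calibration is good to about 2 mm. A picture is of the moment at which its call begins: read the wrist's pose just before it. camera_params takes no time and is no camera call; for the wrist camera it gives the pose at the moment of the call.
- job_done(): hands the job in; it is judged then, once.
Trained networks look in the newest picture that a camera, given by its name, has taken for a name from the list of things; names that differ only in an ending like _2 or _b are one class to them, and where a whole thing is asked for, a point or a joint stands for the part that bears it (a point fixed in the world has none). Each returns a list of dicts, best first, with "p" (0 to 1); they miss things now and then, are a little off and sometimes report something else, mostly with a low value. They report only what shows in the picture. A call takes as long as a camera call.
- spotter.recognise(camera, thing): "point" ([column, row] in pixels, amid what is visible of it).
- spotter.silhouettes(camera, thing): "pixels" (480x640 bool, what is visible of it) and "point" ([column, row] in pixels, amid what is visible of it).
The state is a dict: "clock": time; "joint_positions": joint angles; "qd": joint speeds; "joint_torque": joint torques, N m; "tcp_pos": TCP position; "ee_rot": TCP orientation; "wrist_force": force on the tool from outside, world axes, zero at the start; "moment": the same for the moment, N m; "opening": opening from 0.0 (shut) to 1.0 (fully open); "grip_force": force on a finger pad.
Only numpy, scipy, OpenCV 4.12 (cv2) and the standard library are available. Lean on these libraries where they do the work, as an engineer would, in place of code of your own. Each camera call takes 0.05 s, during which the arm holds its last target. There are 200 camera calls.

## Working session

There is one attempt and no reset: what is moved stays moved. The work goes in short steps, Python scripts to look and compute and a tool call to move; the robot and the scene stay as the last step left them, time stands still between calls to the robot, and variables do not carry over. Pictures are saved under pics/ and viewed, at most 10 in all, crops included, and the job is handed in when it is done.

Besides the shell and the picture viewer there is one more tool, called as name(argument=value, ...), one argument or row to a line, values as JSON. jog_arm: Moves the arm, as the interface text tells. Shift numbers are shares of 0.15 m and turn numbers shares of 180 degrees, none past 1 either way. Its arguments: {"type":"object","properties":{"deltas":{"type":"array","items":{"type":"array"}},"force":{"type":"number"}},"required":["deltas"]}

```bash
mkdir -p pics; cat > h.py <<'E'
import numpy as np, cv2
from scipy.spatial.transform import Rotation as R
from cell import telemetry, viewer, job_done, spotter
def cloud(name,d,p=None):
    p=p or viewer.camera_params(name)
    v,u=np.mgrid[0:480,0:640]
    c=np.stack([(u-p['cx'])/p['fx']*d,(v-p['cy'])/p['fy']*d,d],-1)
    o=np.array(p['orientation'])
    M=o if o.shape==(3,3) else R.from_euler('xyz',o).as_matrix()
    return c@M.T+np.array(p['xyz'])
E
python3 - <<'E'
from h import *
for n in ['top','scene']:
    im,d=viewer.capture(n); cv2.imwrite(f'pics/{n}0.png',im); np.save(n+'.npy',d)
    print(n,viewer.camera_params(n))
    P=cloud(n,d)
    for t in ['disc_0_center','paddle','mixer','board','pepper_mill','jam_jar','timer','mug_blue','mug_cream','tea_box']:
        for r in spotter.silhouettes(n,t)[:5]:
            m=r['pixels']&(d>0); q=P[m]
            if len(q)>5: print(t,round(r['p'],2),np.round(r['point']),m.sum(),'med',np.median(q,0).round(3),'min',np.percentile(q,2,0).round(3),'max',np.percentile(q,98,0).round(3))
print(telemetry.get_state())
E
```

```text
top {'fx': 502.74334968841384, 'fy': 502.74334968841384, 'cx': 324.31416306024624, 'cy': 241.7832517841813, 'xyz': array([ 0.52036789, -0.12194746,  1.22108256]), 'orientation': array([-3.09519029, -0.00631334, -1.55853174])}
disc_0_center 0.73 [423. 310.] 150 med [ 0.416 -0.364  0.036] min [ 0.402 -0.379  0.03 ] max [ 0.43  -0.35   0.041]
disc_0_center 0.34 [184. 210.] 389 med [0.651 0.207 0.04 ] min [0.633 0.183 0.011] max [0.665 0.243 0.059]
paddle 0.78 [320. 312.] 366 med [ 0.413 -0.118  0.067] min [ 0.366 -0.139  0.02 ] max [ 0.438 -0.1    0.097]
paddle 0.73 [154. 216.] 651 med [0.637 0.289 0.025] min [0.596 0.249 0.004] max [0.664 0.305 0.053]
mixer 0.84 [191. 294.] 5225 med [0.451 0.176 0.06 ] min [0.374 0.096 0.02 ] max [0.529 0.255 0.115]
board 0.95 [363. 284.] 14979 med [ 0.476 -0.225  0.021] min [ 0.351 -0.4    0.016] max [ 0.597 -0.055  0.027]
jam_jar 0.45 [318. 316.] 265 med [ 0.414 -0.119  0.092] min [ 0.387 -0.136  0.032] max [ 0.45  -0.102  0.098]
timer 0.72 [184. 211.] 400 med [0.65  0.208 0.04 ] min [0.632 0.183 0.012] max [0.665 0.243 0.059]
timer 0.42 [190. 295.] 
[... 1670 characters left out ...]
: 1.1, 'joint_positions': array([-1.36258929e+00,  3.50729866e-01,  1.65181619e+00,  2.00500259e-06,
        1.13907339e+00, -8.45631501e-02]), 'qd': array([ 1.66605792e-05, -1.47828183e-04, -1.76044557e-05, -5.00884776e-04,
       -1.10037258e-03, -2.39106006e-03]), 'joint_torque': array([ 9.81713602e-04, -4.97244394e+01, -2.85488176e+01,  6.99704303e-02,
        2.21595675e-02, -3.76820230e-05]), 'tcp_pos': array([ 0.15877415, -0.52656729,  0.21861003]), 'ee_rot': array([-3.14156611e+00, -4.07715351e-06,  2.92769349e-01]), 'wrist_force': array([-0.62293758,  0.34690553, -0.13168503]), 'moment': array([ 0.01226202, -0.03397596, -0.02283312]), 'grip_force': 0.0, 'opening': 1.002562432801449}
```

View pics/top0.png

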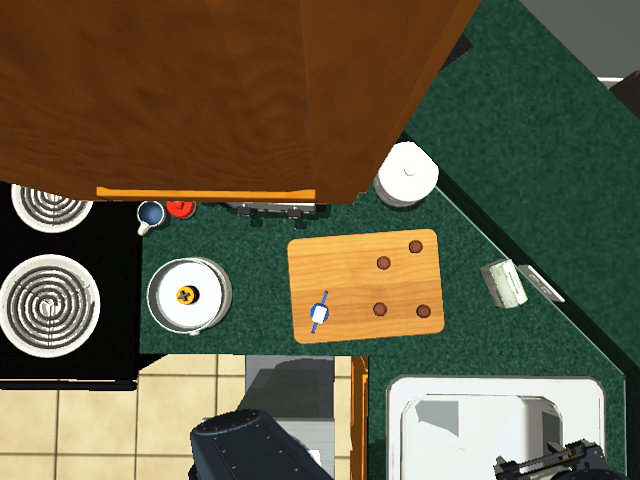

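View pics/scene0.png

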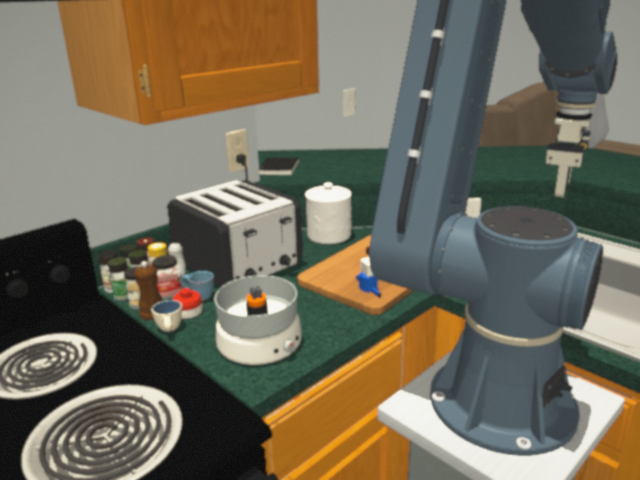

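Top view: discs at about (416,247), (384,263), (380,309) and (424,311); paddle at (319,313), its blades nearly vertical in the image; mixer at (189,296). The scene view shows the cabinet above the back of the worktop, so I'll use the two near discs.

```bash
python3 - <<'E'
from h import *
im=cv2.imread('pics/top0.png'); d=np.load('top.npy'); P=cloud('top',d)
hsv=cv2.cvtColor(im,cv2.COLOR_BGR2HSV)
for u,v in [(416,247),(384,263),(380,309),(424,311)]:
    m=np.zeros((480,640),bool); m[v-9:v+10,u-9:u+10]=1
    m&=(im[...,2]<110)
    q=P[m&(d>0)&(P[...,2]>.031)&(P[...,2]<.04)]; print('disc',m.sum(),len(q),q.mean(0).round(4),((q.min(0)+q.max(0))/2).round(4))
m=(P[...,2]>.085)&(P[...,2]<.1)&(abs(P[...,0]-.41)<.06)&(abs(P[...,1]+.12)<.06)
q=P[m]; print('handle',len(q),q.mean(0).round(4),np.ptp(q,axis=0).round(3),cv2.minAreaRect(q[:,:2].astype(np.float32)*1000))
b=(hsv[...,0]>100)&(hsv[...,0]<130)&(hsv[...,1]>120)&(abs(P[...,0]-.41)<.08)&(abs(P[...,1]+.12)<.06)&(P[...,2]<.05)
q=P[b]; print('blade',len(q),q.mean(0),cv2.minAreaRect(q[:,:2].astype(np.float32)*1000))
m=(P[...,2]>.105)&(P[...,2]<.117)&(abs(P[...,0]-.45)<.1)&(abs(P[...,1]-.176)<.1)
q=P[m];dd=np.hypot(q[:,0]-.451,q[:,1]-.176);q=q[dd>.07];A=np.c_[2*q[:,:2],np.ones(len(q))];s=np.linalg.lstsq(A,(q[:,:2]**2).sum(1),rcond=None)[0];print('rim',s[:2],np.sqrt(s[2]+s[0]**2+s[1]**2))
m=(P[...,2]>.120)&(abs(P[...,0]-.45)<.03)&(abs(P[...,1]-.176)<.03);print('shaft',P[m].mean(0),m.sum())
m=(P[...,2]>1e-3)&(P[...,0]>.55)&(P[...,1]>-.5)&(P[...,2]>.4);q=P[m];print('cab',q[:,0].min(),np.percentile(q[:,2],[1,50]))
cv2.imwrite('pics/shaft.png',cv2.resize(im[255:340,145:235],None,fx=6,fy=6,interpolation=cv2.INTER_CUBIC))
E
```

```text
disc 41 32 [ 0.5658 -0.3442  0.0349] [ 0.5671 -0.3435  0.036 ]
disc 35 24 [ 0.5287 -0.2696  0.0351] [ 0.5284 -0.2678  0.0353]
disc 43 34 [ 0.4187 -0.2628  0.0354] [ 0.419  -0.2613  0.0352]
disc 57 47 [ 0.4147 -0.3635  0.0354] [ 0.4156 -0.363   0.0355]
handle 174 [ 0.4121 -0.1189  0.0936] [0.038 0.031 0.014] ((411.4280700683594, -118.75448608398438), (24.054637908935547, 36.124061584472656), 72.7239990234375)
blade 55 [ 0.41239827 -0.11838432  0.03401577] ((412.8075256347656, -111.00542449951172), (20.765684127807617, 99.27922821044922), 71.60408782958984)
rim [0.45138007 0.17739548] 0.07984664731045188
shaft [0.45166196 0.17721923 0.12668814] 59
cab 0.6123484406354427 [0.50173952 0.93883975]
```

jog_arm(
  deltas=[
    [[0,0,0],[0.2,0.3,0],0],
    [[0,0,0],[0.4,0.6,0],0],
    [[0,0,0],[0.6,0.9,0],0],
    [[0,0,0],[0.8,1,0],0],
    [[0,0,0],[1,1,0],0],
    [[0,0,0],[1,1,0],0],
    [[0,0,0],[1,1,0],0],
  ],
)

```text
clock: 1.68
tcp_pos: [0.3108, -0.3756, 0.2188]
ee_rot: [3.141, -0.0, 0.296]
wrist_force: [0.6, -1.1, -0.4]
opening: 1.003
grip_force: 0.0
```

jog_arm(
  deltas=[
    [[0,0,0],[0.25,0.05,0],0],
    [[0,0,0],[0.5,0.08,-0.2],0],
    [[0,0,0],[0.7,0.08,-0.45],0],
    [[0,0,0],[0.7,0.08,-0.7],0],
    [[0,0,0],[0.7,0.08,-0.9],0],
    [[0,0,0],[0.7,0.08,-1],0],
    [[0,0,0],[0.7,0.08,-1],0],
  ],
)

```text
clock: 2.27
tcp_pos: [0.4113, -0.3639, 0.0648]
ee_rot: [-3.136, 0.003, 0.292]
wrist_force: [0.4, -0.8, 0.8]
opening: 0.998
grip_force: 0.0
```

jog_arm(
  deltas=[
    [[0,0,0],[0,0,-0.2],0],
    [[0,0,0],[0,0,-0.29],0.3],
    [[0,0,0],[0,0,-0.29],0.8],
    [[0,0,0],[0,0,-0.29],0.8],
    [[0,0,0],[0,0,-0.29],0.8],
    [[0,0,0],[0,0,-0.29],0.8],
    [[0,0,0],[0,0,-0.29],0.8],
    [[0,0,0],[0,0,-0.29],0.8],
  ],
  force=15,
)

```text
clock: 2.93
tcp_pos: [0.414, -0.3649, 0.026]
ee_rot: [3.14, -0.001, 0.293]
wrist_force: [-0.1, 0.2, -0.6]
opening: 0.547
grip_force: 0.0
```

jog_arm(
  deltas=[
    [[0,0,0],[0,0,0],0.8],
    [[0,0,0],[0,0,0],0.8],
    [[0,0,0],[0,0,0],0.8],
    [[0,0,0],[0,0,0],0.8],
    [[0,0,0],[0,0,0],0.8],
    [[0,0,0],[0,0,0],0.8],
  ],
)

```text
clock: 3.43
tcp_pos: [0.4138, -0.3646, 0.0252]
ee_rot: [3.142, -0.0, 0.293]
wrist_force: [0.6, 0.1, 3.0]
opening: 0.341
grip_force: 15.0
```

jog_arm(
  deltas=[
    [[0,0,0],[0,0,0.25],0.8],
    [[0,0,0],[0,0,0.5],0.8],
    [[0,0,0],[0.1,0.1,0.75],0.8],
    [[0,0,0],[0.2,0.3,0.95],0.8],
    [[0,0,0],[0.3,0.55,1],0.8],
    [[0,0,0],[0.35,0.8,1],0.8],
    [[0,0,0],[0.35,1,1],0.8],
  ],
)

```text
clock: 4.02
tcp_pos: [0.4674, -0.2123, 0.176]
ee_rot: [3.141, -0.002, 0.293]
wrist_force: [0.7, 0.1, -0.0]
opening: 0.339
grip_force: 15.0
```

jog_arm(
  deltas=[
    [[0,0,0],[0.1,0.25,0],0.8],
    [[0,0,0],[0.2,0.5,0],0.8],
    [[0,0,0],[0.2,0.75,0],0.8],
    [[0,0,0],[0.2,1,0],0.8],
  ],
)

```text
clock: 4.35
tcp_pos: [0.4964, -0.0627, 0.175]
ee_rot: [-3.142, -0.0, 0.293]
wrist_force: [0.9, -0.4, 0.3]
opening: 0.34
grip_force: 15.0
```

jog_arm(
  deltas=[
    [[0,0,0],[0,0.25,0],0.8],
    [[0,0,0],[0,0.5,0],0.8],
    [[0,0,0],[0,0.75,0],0.8],
    [[0,0,0],[0,1,0],0.8],
  ],
)

```text
clock: 4.68
tcp_pos: [0.4958, 0.0872, 0.1751]
ee_rot: [3.142, 0.0, 0.293]
wrist_force: [1.4, 0.6, -0.7]
opening: 0.341
grip_force: 15.0
```

jog_arm(
  deltas=[
    [[0,0,0],[0,0.25,0],0.8],
    [[0,0,0],[0,0.5,0],0.8],
    [[0,0,0],[0,0.7,0],0.8],
    [[0,0,0],[0,0.7,0],0.8],
    [[0,0,0],[0,0.7,0],0.8],
    [[0,0,0],[0,0.7,0],0.8],
  ],
)

```text
clock: 5.18
tcp_pos: [0.4961, 0.19, 0.1749]
ee_rot: [3.141, 0.001, 0.293]
wrist_force: [0.3, 0.2, -0.3]
opening: 0.337
grip_force: 15.0
```

jog_arm(
  deltas=[
    [[0,0,0],[0,0,-0.2],0.8],
    [[0,0,0],[0,0,-0.4],0.8],
    [[0,0,0],[0,0,-0.55],0.8],
    [[0,0,0],[0,0,-0.7],0.8],
    [[0,0,0],[0,0,-0.7],0.8],
    [[0,0,0],[0,0,-0.7],0.56],
    [[0,0,0],[0,0,-0.7],0.56],
    [[0,0,0],[0,0,-0.7],0.56],
    [[0,0,0],[0,0,-0.55],0.56],
    [[0,0,0],[0,0,-0.3],0.56],
    [[0,0,0],[0,0,-0.05],0.56],
  ],
)

```text
clock: 6.1
tcp_pos: [0.4959, 0.1902, 0.1696]
ee_rot: [-3.142, 0.0, 0.293]
wrist_force: [0.4, -0.2, -0.1]
opening: 0.439
grip_force: 0.0
```

```bash
python3 - <<'E'
from h import *
p=viewer.camera_params('wrist');im,d=viewer.capture('wrist');cv2.imwrite('pics/w1.png',im);np.savez('w1.npz',d=d,**p);print(p)
E
```

```text
{'fx': 357.4309348640017, 'fy': 357.4309348640017, 'cx': 323.8828085429474, 'cy': 234.5625479216228, 'xyz': array([0.56387616, 0.2094178 , 0.33608027]), 'orientation': array([ 2.88648063e+00, -7.45621896e-04, -1.27837824e+00])}
```

View pics/w1.png

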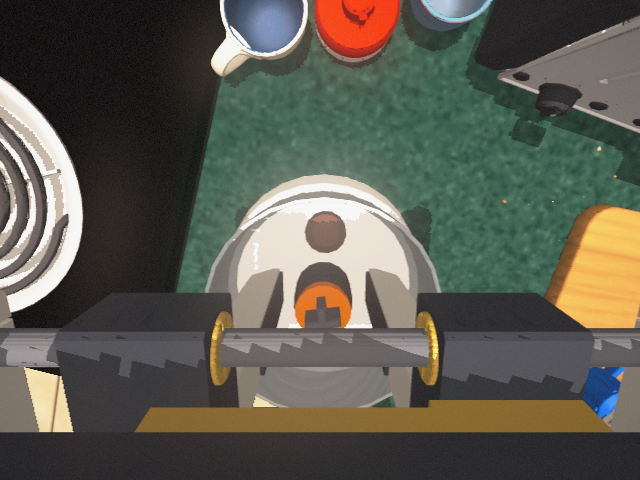

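jog_arm(
  deltas=[
    [[0,0,0],[-0.1,-0.25,0.05],0.4],
    [[0,0,0],[-0.2,-0.5,0.05],0.3],
    [[0,0,0],[-0.35,-0.75,0.05],0.3],
    [[0,0,0],[-0.5,-1,0.05],0.3],
  ],
)

```text
clock: 6.48
tcp_pos: [0.4228, 0.0427, 0.1762]
ee_rot: [3.141, -0.003, 0.293]
wrist_force: [0.7, -0.2, -0.6]
opening: 0.671
grip_force: 0.0
```

jog_arm(
  deltas=[
    [[0,0,0],[0,-0.25,0],0.3],
    [[0,0,0],[0,-0.5,0],0.3],
    [[0,0,0],[0,-0.75,0],0.3],
    [[0,0,0],[0,-1,0],0.3],
  ],
)

```text
clock: 6.82
tcp_pos: [0.4234, -0.1081, 0.1765]
ee_rot: [3.14, -0.002, 0.293]
wrist_force: [0.5, 0.5, 0.4]
opening: 0.7
grip_force: 0.0
```

jog_arm(
  deltas=[
    [[0,0,0],[0,-0.25,0],0.3],
    [[0,0,0],[0,-0.5,0],0.3],
    [[0,0,0],[0,-0.75,0],0.3],
    [[0,0,0],[0,-1,0],0.3],
    [[0,0,0],[0,-1,-0.2],0.3],
    [[0,0,0],[0,-1,-0.4],0.3],
    [[0,0,0],[0,-1,-0.6],0.3],
    [[0,0,0],[0,-1,-0.6],0.3],
  ],
)

```text
clock: 7.48
tcp_pos: [0.4214, -0.255, 0.0818]
ee_rot: [-3.137, 0.003, 0.292]
wrist_force: [-0.4, 0.2, -0.1]
opening: 0.703
grip_force: 0.0
```

The wrist picture shows disc 1 lying flat in the bowl at (325,232) and the shaft's cross at (323,312), roughly aligned with the image axes. Next, disc 2.

jog_arm(
  deltas=[
    [[0,0,0],[-0.01,-0.01,-0.2],0.4],
    [[0,0,0],[-0.01,-0.01,-0.4],0.5],
    [[0,0,0],[-0.01,-0.01,-0.4],0.8],
    [[0,0,0],[-0.01,-0.01,-0.4],0.8],
    [[0,0,0],[-0.01,-0.01,-0.4],0.8],
    [[0,0,0],[-0.01,-0.01,-0.4],0.8],
    [[0,0,0],[-0.01,-0.01,-0.4],0.8],
    [[0,0,0],[-0.01,-0.01,-0.4],0.8],
    [[0,0,0],[-0.01,-0.01,-0.4],0.8],
    [[0,0,0],[-0.01,-0.01,-0.4],0.8],
  ],
)

```text
clock: 8.32
tcp_pos: [0.4231, -0.2583, 0.0274]
ee_rot: [3.139, -0.002, 0.293]
wrist_force: [-0.0, 1.1, 10.8]
opening: 0.336
grip_force: 15.0
```

jog_arm(
  deltas=[
    [[0,0,0],[0,0,0.25],0.8],
    [[0,0,0],[0,0,0.5],0.8],
    [[0,0,0],[0,0,0.75],0.8],
    [[0,0,0],[0,0.2,0.95],0.8],
    [[0,0,0],[0,0.5,1],0.8],
    [[0,0,0],[0,0.75,1],0.8],
    [[0,0,0],[0,1,1],0.8],
  ],
)

```text
clock: 8.9
tcp_pos: [0.422, -0.106, 0.1774]
ee_rot: [3.139, -0.003, 0.292]
wrist_force: [1.8, 0.6, -0.7]
opening: 0.338
grip_force: 15.0
```

jog_arm(
  deltas=[
    [[0,0,0],[0,0.25,0],0.8],
    [[0,0,0],[0,0.5,0],0.8],
    [[0,0,0],[0,0.75,0],0.8],
    [[0,0,0],[-0.1,1,0],0.8],
  ],
)

```text
clock: 9.23
tcp_pos: [0.4083, 0.0443, 0.1768]
ee_rot: [3.14, -0.004, 0.293]
wrist_force: [0.4, 0.1, -0.3]
opening: 0.332
grip_force: 15.0
```

jog_arm(
  deltas=[
    [[0,0,0],[0,0.25,0],0.8],
    [[0,0,0],[0,0.5,0],0.8],
    [[0,0,0],[0,0.75,0],0.8],
    [[0,0,0],[0,0.82,0],0.8],
    [[0,0,0],[0,0.82,0],0.8],
    [[0,0,0],[0,0.82,0],0.8],
  ],
)

```text
clock: 9.73
tcp_pos: [0.4069, 0.1654, 0.1759]
ee_rot: [3.141, -0.001, 0.294]
wrist_force: [-0.2, -0.9, -0.3]
opening: 0.336
grip_force: 15.0
```

jog_arm(
  deltas=[
    [[0,0,0],[0,0,-0.2],0.8],
    [[0,0,0],[0,0,-0.4],0.8],
    [[0,0,0],[0,0,-0.55],0.8],
    [[0,0,0],[0,0,-0.7],0.8],
    [[0,0,0],[0,0,-0.7],0.8],
    [[0,0,0],[0,0,-0.7],0.56],
    [[0,0,0],[0,0,-0.7],0.56],
    [[0,0,0],[0,0,-0.7],0.56],
    [[0,0,0],[0,0,-0.55],0.56],
    [[0,0,0],[0,0,-0.3],0.56],
    [[0,0,0],[0,0,-0.05],0.56],
  ],
)

```text
clock: 10.65
tcp_pos: [0.4065, 0.1652, 0.1697]
ee_rot: [3.142, 0.0, 0.293]
wrist_force: [0.6, 0.3, 0.1]
opening: 0.439
grip_force: 0.0
```

jog_arm(
  deltas=[
    [[0,0,0],[-0.2,0,0.2],0.3],
    [[0,0,0],[-0.35,0,0.3],0.3],
    [[0,0,0],[-0.35,0,0.3],0.3],
    [[0,0,0],[-0.35,0,0.3],0.3],
    [[0,0,0],[-0.35,0,0.3],0.3],
  ],
)

```text
clock: 11.07
tcp_pos: [0.3549, 0.1655, 0.213]
ee_rot: [3.142, -0.001, 0.293]
wrist_force: [-0.5, 0.3, -0.2]
opening: 0.693
grip_force: 0.0
```

```bash
python3 - <<'E'
from h import *
p=viewer.camera_params('wrist');im,d=viewer.capture('wrist');cv2.imwrite('pics/w2.png',im);np.savez('w2.npz',d=d,**p)
P=cloud('wrist',d,p);print(p)
m=(P[...,2]>.120)&(P[...,2]<.135)&(np.hypot(P[...,0]-.4515,P[...,1]-.177)<.025)
q=P[m];print(m.sum(),q.mean(0),((q.max(0)+q.min(0))/2))
# fit cross
q2=q[:,:2]; best=None
from scipy.optimize import minimize
def cost(a):
    c,s=np.cos(a[2]),np.sin(a[2]);r=q2-a[:2];x=abs(c*r[:,0]+s*r[:,1]);y=abs(-s*r[:,0]+c*r[:,1])
    d1=np.maximum(x-.012,0)**2+np.maximum(y-.003,0)**2;d2=np.maximum(y-.012,0)**2+np.maximum(x-.003,0)**2
    return np.minimum(d1,d2).mean()*1e6
rs=[minimize(cost,[*q2.mean(0),t],method='Nelder-Mead',options=dict(xatol=1e-5,fatol=1e-6,initial_simplex=[[*q2.mean(0),t],[q2[:,0].mean()+.003,q2[:,1].mean(),t],[q2[:,0].mean(),q2[:,1].mean()+.003,t],[*q2.mean(0),t+.2]])) for t in np.radians(np.arange(-45,45,15))]
for r in rs: print(r.x[:2].round(4),np.degrees(r.x[2]).round(2),r.fun)
u,v=[int(np.median(k)) for k in np.nonzero(m)[::-1]];print(u,v)
cv2.imwrite('pics/w2c.png',cv2.resize(im[max(0,v-75):v+75,max(0,u-100):u+100],None,fx=4,fy=4,interpolation=cv2.INTER_CUBIC))
E
```

```text
{'fx': 357.4309348640017, 'fy': 357.4309348640017, 'cx': 323.8828085429474, 'cy': 234.5625479216228, 'xyz': array([0.42256253, 0.18462244, 0.3795727 ]), 'orientation': array([ 2.88826250e+00, -7.80542502e-04, -1.27815363e+00])}
621 [0.45269255 0.17706602 0.12639012] [0.4527447  0.17688182 0.12472263]
[0.4529 0.177 ] -65.97 4.617625623498997e-05
[0.4529 0.177 ] -65.97 4.617623781922364e-05
[0.4529 0.177 ] 24.03 4.617630105631567e-05
[0.4529 0.177 ] 24.03 4.6176251361656986e-05
[0.4529 0.177 ] 24.03 4.6176302014729726e-05
[0.4529 0.177 ] 24.03 4.617628111146747e-05
347 101
```

View pics/w2c.png

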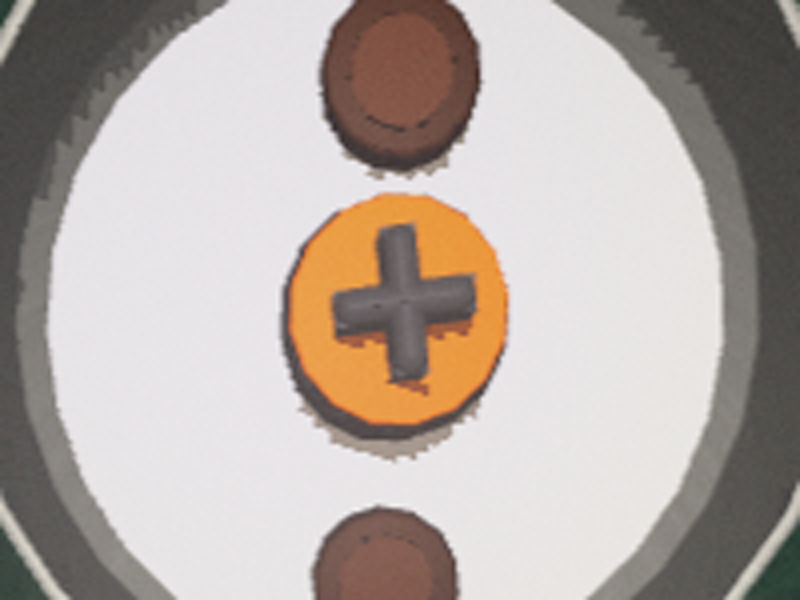

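Both discs lie flat in the bowl at (400,70) and (385,570) in the crop. The cross stands at 24° (mod 90), centred at (0.4528, 0.177). Now the paddle.

jog_arm(
  deltas=[
    [[0,0,-0.03],[0,-0.25,0],0.2],
    [[0,0,-0.06],[-0.05,-0.5,0],0.2],
    [[0,0,-0.1],[-0.1,-0.75,0],0.2],
    [[0,0,-0.13],[-0.2,-1,0],0.2],
  ],
)

```text
clock: 11.45
tcp_pos: [0.3247, 0.0139, 0.2121]
ee_rot: [3.141, 0.001, -0.121]
wrist_force: [0.3, -0.2, 0.3]
opening: 0.797
grip_force: 0.0
```

jog_arm(
  deltas=[
    [[0,0,-0.03],[0,-0.25,0],0.2],
    [[0,0,-0.06],[0,-0.5,0],0.2],
    [[0,0,-0.06],[0,-0.75,0],0.2],
    [[0,0,-0.06],[0,-0.75,0],0.2],
    [[0,0,-0.06],[0,-0.75,0],0.2],
  ],
)

```text
clock: 11.87
tcp_pos: [0.3243, -0.0988, 0.212]
ee_rot: [-3.141, 0.002, -0.309]
wrist_force: [0.9, 0.3, -0.0]
opening: 0.803
grip_force: 0.0
```

```bash
python3 - <<'E'
from h import *
p=viewer.camera_params('wrist');im,d=viewer.capture('wrist');cv2.imwrite('pics/w3.png',im);np.savez('w3.npz',d=d,**p)
P=cloud('wrist',d,p);hsv=cv2.cvtColor(im,cv2.COLOR_BGR2HSV)
near=np.hypot(P[...,0]-.412,P[...,1]+.119)<.07
q=P[near&(P[...,2]>.0895)&(P[...,2]<.1)&(im.min(2)>100)];print('handle',len(q),q.mean(0),cv2.minAreaRect(q[:,:2].astype(np.float32)*1000))
b=(hsv[...,0]>100)&(hsv[...,0]<130)&(hsv[...,1]>120)&near&(P[...,2]>.028)&(P[...,2]<.037)
q=P[b];print('blade',len(q),q.mean(0),cv2.minAreaRect(q[:,:2].astype(np.float32)*1000))
print(telemetry.get_state()['tcp_pos'],telemetry.get_state()['ee_rot'],d[d>0].min())
E
```

```text
handle 1528 [ 0.41350137 -0.12008055  0.09311075] ((413.5412902832031, -119.87823486328125), (23.283214569091797, 35.6749153137207), 72.28894805908203)
blade 287 [ 0.41431124 -0.12060507  0.03325801] ((413.8456726074219, -120.07798767089844), (4.473089694976807, 98.09879302978516), 72.08084869384766)
[ 0.32429784 -0.09753925  0.21196985] [-3.14119475e+00  1.84356923e-03 -3.06436138e-01] 0.05000004
```

View pics/w3.png

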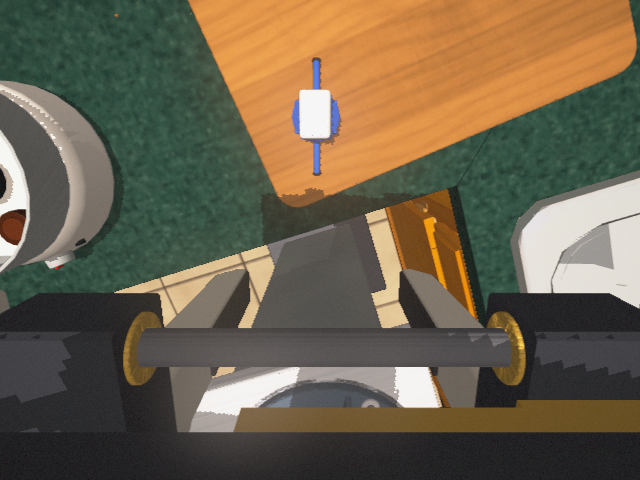

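Wrist view: handle at (315,114), blades along the image vertical, so the tool is already aligned (paddle yaw −17.8°, centre 0.4136, −0.120).

jog_arm(
  deltas=[
    [[0,0,0],[0.25,-0.05,0],0.3],
    [[0,0,0],[0.5,-0.1,0],0.3],
    [[0,0,0],[0.595,-0.145,-0.2],0.3],
    [[0,0,0],[0.595,-0.145,-0.45],0.3],
    [[0,0,0],[0.595,-0.145,-0.7],0.3],
    [[0,0,0],[0.595,-0.145,-0.9],0.3],
    [[0,0,0],[0.595,-0.145,-0.98],0.3],
    [[0,0,0],[0.595,-0.145,-0.98],0.3],
  ],
)

```text
clock: 12.58
tcp_pos: [0.4121, -0.1166, 0.0627]
ee_rot: [-3.141, 0.006, -0.301]
wrist_force: [-0.3, 0.7, -0.7]
opening: 0.7
grip_force: 0.0
```

jog_arm(
  deltas=[
    [[0,0,0],[0,0,0],0.9],
    [[0,0,0],[0,0,0],0.9],
    [[0,0,0],[0,0,0],0.9],
    [[0,0,0],[0,0,0],0.9],
    [[0,0,0],[0,0,0],0.9],
    [[0,0,0],[0,0,0],0.9],
    [[0,0,0],[0,0,0],0.9],
    [[0,0,0],[0,0,0],0.9],
    [[0,0,0],[0,0,0],0.9],
    [[0,0,0],[0,0,0],0.9],
  ],
  force=40,
)

```text
clock: 13.42
tcp_pos: [0.4138, -0.1189, 0.0659]
ee_rot: [3.142, -0.0, -0.304]
wrist_force: [-0.7, -0.5, 5.9]
opening: 0.253
grip_force: 40.0
```

jog_arm(
  deltas=[
    [[0,0,0],[0,0,0.2],0.9],
    [[0,0,0],[0,0,0.4],0.9],
    [[0,0,0.03],[0,0,0.6],0.9],
    [[0,0,0.06],[0,0,0.8],0.9],
    [[0,0,0.09],[0.05,0.1,0.95],0.9],
    [[0,0,0.12],[0.1,0.3,1],0.9],
    [[0,0,0.15],[0.2,0.55,1],0.9],
    [[0,0,0.18],[0.26,0.8,1],0.9],
    [[0,0,0.21],[0.26,1,1],0.9],
    [[0,0,0.23],[0.26,1,1],0.9],
    [[0,0,0.23],[0.26,1,1],0.9],
  ],
)

```text
clock: 14.33
tcp_pos: [0.4523, 0.0325, 0.2153]
ee_rot: [-3.141, 0.001, 0.424]
wrist_force: [0.4, -0.8, -1.0]
opening: 0.253
grip_force: 40.0
```

jog_arm(
  deltas=[
    [[0,0,0],[0,0.2,0],0.9],
    [[0,0,0],[0,0.4,0],0.9],
    [[0,0,0],[0,0.6,0],0.9],
    [[0,0,0],[0,0.8,0],0.9],
    [[0,0,0],[0,0.97,0],0.9],
    [[0,0,0],[0,0.97,0],0.9],
    [[0,0,0],[0,0.97,0],0.9],
    [[0,0,0],[0,0.97,0],0.9],
  ],
)

```text
clock: 15.0
tcp_pos: [0.4526, 0.1758, 0.2154]
ee_rot: [3.141, 0.001, 0.417]
wrist_force: [0.1, -0.2, -1.6]
opening: 0.256
grip_force: 40.0
```

```bash
python3 - <<'E'
from h import *
s=telemetry.get_state();print(s['tcp_pos'],s['ee_rot'],s['opening'])
im,d=viewer.capture('top');P=cloud('top',d);hsv=cv2.cvtColor(im,cv2.COLOR_BGR2HSV)
p=viewer.camera_params('wrist');iw,dw=viewer.capture('wrist');Pw=cloud('wrist',dw,p);hw=cv2.cvtColor(iw,cv2.COLOR_BGR2HSV)
for n,P_,h_ in (('top',P,hsv),('wrist',Pw,hw)):
    b=(h_[...,0]>100)&(h_[...,0]<130)&(h_[...,1]>120)&(np.hypot(P_[...,0]-.4528,P_[...,1]-.177)<.07)&(P_[...,2]>.15)&(P_[...,2]<.19)
    q=P_[b]; 
    if len(q)>4: print(n,len(q),q.mean(0),np.ptp(q,axis=0),cv2.minAreaRect(q[:,:2].astype(np.float32)*1000))
cv2.imwrite('pics/w4.png',np.vstack([cv2.resize(im[240:360,110:270],None,fx=3.5,fy=3.5)[:300],cv2.resize(iw,(560,420))[100:400]]))
E
```

```text
[0.45257469 0.17575115 0.21535512] [3.14140791e+00 8.08729648e-04 4.16628309e-01] 0.2557539935076015
top 41 [0.42940719 0.15920078 0.18295487] [0.06556067 0.01629234 0.01635526] ((437.66680908203125, 160.2659912109375), (66.47418212890625, 12.457542419433594), 5.616682052612305)
wrist 323 [0.48312544 0.1872048  0.18289387] [0.02706309 0.01446195 0.00321196] ((484.36541748046875, 187.89584350585938), (28.424455642700195, 4.6081624031066895), 23.77228355407715)
```

View pics/w4.png

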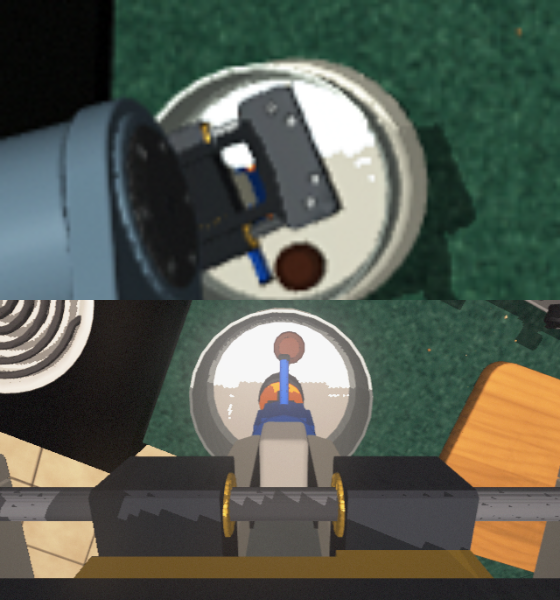

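The top half shows the paddle over the bowl with a disc at (300,265). The wrist half shows the forward blade at (284,380), in line with the shaft, yaw about 24°. I'll shift about 2 mm in y and lower until it makes contact.

jog_arm(
  deltas=[
    [[0,0,0],[0,0.013,-0.1],0.9],
    [[0,0,0],[0,0.013,-0.2],0.9],
    [[0,0,0],[0,0.013,-0.28],0.9],
    [[0,0,0],[0,0.013,-0.31],0.9],
    [[0,0,0],[0,0.013,-0.33],0.9],
    [[0,0,0],[0,0.013,-0.33],0.9],
  ],
)

```text
clock: 15.6
tcp_pos: [0.4527, 0.1782, 0.1661]
ee_rot: [-3.142, 0.0, 0.417]
wrist_force: [-0.1, -0.4, -1.3]
opening: 0.253
grip_force: 40.0
```

jog_arm(
  deltas=[
    [[0,0,0],[0,0,-0.03],0.9],
    [[0,0,0],[0,0,-0.06],0.9],
    [[0,0,0],[0,0,-0.09],0.9],
    [[0,0,0],[0,0,-0.12],0.9],
    [[0,0,0],[0,0,-0.12],0.9],
    [[0,0,0],[0,0,-0.12],0.9],
  ],
)

```text
clock: 16.1
tcp_pos: [0.4529, 0.1787, 0.1484]
ee_rot: [3.141, -0.0, 0.419]
wrist_force: [-1.1, -1.3, 5.8]
opening: 0.256
grip_force: 40.0
```

jog_arm(
  deltas=[
    [[0,0,0],[0,0,-0.01],0.9],
    [[0,0,0],[0,0,-0.02],0.9],
    [[0,0,0],[0,0,-0.03],0.9],
    [[0,0,0],[0,0,-0.036],0.9],
    [[0,0,0],[0,0,-0.036],0.9],
    [[0,0,0],[0,0,-0.036],0.9],
  ],
)

```text
clock: 16.6
tcp_pos: [0.453, 0.1787, 0.1438]
ee_rot: [3.141, -0.001, 0.419]
wrist_force: [-3.5, -1.7, 12.3]
opening: 0.257
grip_force: 40.0
```

jog_arm(
  deltas=[
    [[0,0,0],[0,0,-0.005],0.9],
    [[0,0,0],[0,0,-0.008],0.9],
    [[0,0,0],[0,0,-0.008],0.9],
    [[0,0,0],[0,0,-0.008],0.9],
    [[0,0,0],[0,0,-0.008],0.9],
    [[0,0,0],[0,0,-0.008],0.9],
  ],
)

```text
clock: 17.1
tcp_pos: [0.4533, 0.1788, 0.1436]
ee_rot: [3.141, -0.002, 0.419]
wrist_force: [-6.3, -3.2, 26.7]
opening: 0.254
grip_force: 40.0
```

```bash
python3 - <<'E'
from h import *
s=telemetry.get_state();print(s['tcp_pos'],s['wrist_force'])
p=viewer.camera_params('wrist');iw,dw=viewer.capture('wrist');Pw=cloud('wrist',dw,p);hw=cv2.cvtColor(iw,cv2.COLOR_BGR2HSV)
b=(hw[...,0]>100)&(hw[...,0]<130)&(hw[...,1]>120)&(np.hypot(Pw[...,0]-.4528,Pw[...,1]-.177)<.06)&(np.hypot(Pw[...,0]-.4528,Pw[...,1]-.177)>.026)
q=Pw[b];print('blade top',len(q),np.median(q,0),'home: z=.111')
E
```

```text
[0.45332134 0.17878086 0.14362927] [-6.25564103 -3.23533612 26.73024863]
blade top 269 [0.48721912 0.1922182  0.11104065] home: z=.111
```

The force jumped to 27 N with no further travel, and the blade top is at 0.111 m. The paddle is fully home and still held.

```bash
python3 -c "
from cell import job_done
print(job_done())"
```

```text
the job is handed in; nothing more can be done
None
```

The job is handed in with two discs in the bowl, the other two left on the board, and the paddle meshed and held fully down against the collar; no verdict was returned.

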